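Lay out the light base for sorting a grain sample

ROBOT

A 7-joint arm with a two-finger parallel gripper is mounted at the origin on the work surface. World frame = base frame: x ahead of the robot, y to its left, z up, the work surface at z = 0. Lengths are in mm, angles in rad, forces in N, time in s.
With the tool pointing down it reaches from about 400 to 875 mm from the base axis. Payload 19.3 kg.
Tool frame: the origin (TCP) lies at the very end of the fingers, on their centre line; the grasp point (between the pads) lies 19 mm behind it (grip_point_offset is the z of the grasp point in the tool frame, in mm); z points along the fingers, y is the line along which they close (so a half turn about z gives the same grasp; the last joint's range is limited). The gripper opens to 85 mm and grips with 20 to 120 N. Pads are 22 mm wide; open, the fingers measure 114 mm over their backs; the gripper's body (76 mm by 85 mm) begins 54 mm behind the grasp point. The pads swing forward as they close: fully open they stand 13 mm farther back than shut.
Start: joints at [1.151, 0.521, -0.036, 1.599, 0.021, 1.021, -0.113], TCP at [214.165, -587.152, 205.091] pointing down, gripper open.
Joint ranges: [-2.91, 2.91], [-0.3, 2.13], [-1.5, 1.42], [0.17, 2.43], [-1.26, 4.41], [0.16, 1.93], [-2.52, 2.52]. Speed limits (rad/s): [1.89, 1.89, 2.39, 2.39, 3.01, 3.01, 3.01].

INTERFACE

Orientations are given as a 3x3 rotation matrix whose columns are the frame's x, y, z axes.
In Python, from workcell import movep, movel, goto_joints, open_gripper, clamp, wait, inverse_kinematics, read_state, camera, PlanningError, finish_job, grip_point_offset gives the robot as it stands. Calls block until the motion is done:
- movep(position, orientation): joint-space move of the TCP to a pose.
- movel(position, frame=None, max_speed=150, guard=None): straight line of the TCP; frame=None keeps the orientation; max_speed is the mean speed in mm/s. With guard (N) it stops when the force on the tool has changed by that much, and returns True; else False.
- goto_joints(angles): joint-space move.
- open_gripper() and clamp(): open the fingers fully, or close them until they stop; the grip force is fixed at half the most.
- wait(seconds).
- inverse_kinematics(position, orientation): joint angles nearest the present ones, or None.
- read_state(): the state.
- camera(name): name is "scene" or "side" or "wrist"; returns a dict with "image" (420x560x3 uint8, blue, green, red), "range_z" (420x560 float32, mm along the optical axis (not along the pixel's ray), 0 where there is no reading), "fx", "fy", "cx", "cy" (pixels), "cam_to_world" (4x4, takes a point from camera to world coordinates). Camera axes: x right, y up, looking along -z (the intrinsics and any distortion apply to the point x, -y, -z); pixel columns grow to the right and rows downward; lengths in mm; the calibration is good to about 2 mm. A picture is of the moment at which its call begins.
A pose or a line that the arm cannot do raises PlanningError and nothing moves.
- finish_job(): hands the job in; it is judged then, once.
The state is a dict: "time": time; "qpos": joint angles; "qvel": joint speeds; "joint_efforts": joint torques, N m; "eef_pos": TCP position; "tool_rot": TCP orientation; "ft_force": force on the tool from outside, world axes, zero at the start; "torque": the same for the moment, N m; "finger_gap": finger opening in mm; "gripper_force": force on a finger pad.
Only numpy, scipy, OpenCV 4.12 (cv2) and the standard library are available. Lean on these libraries where they do the work, as an engineer would, in place of code of your own. Each camera call takes 0.05 s, during which the arm holds its last target. There are 200 camera calls.

TASK

Lay out the sorting place around the light base: put the black contrast plate in the middle of the base's round window and the open dish of grain centred on that plate, keeping the dish level and setting it down without dropping it, so that no grain jumps out. Stand the squat jar opposite the middle of the base's left edge, the slim vial opposite the middle of its right edge and the dropper bottle opposite the middle of its back edge, each upright on the bench with a gap of about 30 mm to that edge (the front edge, with the dimmer knob, faces the robot; left, right and back are as the robot sees the base). Leave the forceps, the tally counter, the wash bottle and the stack of empty dishes where they are.

Things in the scene. Friction and masses are not known exactly. Their poses are not given: they have to be found in the camera images.
- light_base: Fixed white slab, 130 mm deep (its x), 160 wide (its y), top 26 above the bench, with a flush dark-rimmed white window 80 across in mid-top. Origin: underside centre, below the window's centre. +x: its back, away from the robot; +y: its left edge as the robot sees it. Black dimmer knob, 16 across, 10 proud, on the front edge. Yaw within 0.25 rad; cannot be pushed.
- contrast_plate: Round flat black disc, 60 mm across, 5 mm thick, 35 g, loose; at the start lies flat on the bench. Origin: underside centre, z up.
- dish: Open round glass dish with straw-coloured grain on its floor, 50 mm outside diameter, 16 mm high, wall 2 mm, 45 g, loose; starts on the bench. Origin: underside centre, z up.
- jar: Squat glass jar with paper label and white cap: body 44 mm across and 36 mm high, cap 37 mm across, 45 mm high in all, 70 g, loose, starts upright on the bench. Origin: underside centre, z up.
- vial: Slim glass vial with paper label and white cap: 22 mm across (cap 23 mm, the top 10 mm), 62 mm high, 30 g, loose, starts upright on the bench. Origin: underside centre, z up.
- dropper: Brown glass dropper bottle with black collar and rubber teat: glass body 30 mm across and 42 mm high, then narrower (20 mm collar, 13 mm teat), 78 mm high in all, 45 g, loose, starts upright on the bench. Origin: underside centre, z up.
- wash_bottle: Bystander: white wash bottle with spout, 55 mm across, 170 mm high, loose, beyond the base on the left. Origin: underside centre.
- dish_stack: Bystander: stack of three lidded empty dishes of whitish clear plastic, 91 mm across, 46 mm high, moves as one, beyond the base on the right. Origin: underside centre.
- counter: Bystander: round steel tally counter 44 mm across, 25 mm high, with a thumb lever and a finger ring, loose, near the robot on the left. Origin: underside centre.
- forceps: Bystander: steel forceps 120 mm long (its x), 6 mm high, loose, near the robot on the right. Origin: underside, near the middle of its length.

How it is judged (in metres and radians):
At the end, for the whole second after the job is handed in: Plate flat on the window, centred within 10 mm; dish level on the plate, centred within 8 mm; jar, vial and dropper bottle upright on the bench opposite the middle (within 15 mm) of the base's left, right and back edge, with a gap of 15 to 45 mm to it; all at rest (horizontal distance between contrast_plate and light_base below 0.01 m and height (world z) of contrast_plate between 0.023 and 0.029 m and angle between each of contrast_plate, dish, jar, vial, dropper's own z axis and vertical below 0.06 rad and horizontal distance between dish and contrast_plate below 0.008 m and z of dish in the frame of contrast_plate between 0.002 and 0.008 m and y of jar in the frame of light_base between 0.117 and 0.147 m and x of jar in the frame of light_base between -0.015 and 0.015 m and height (world z) of jar between -0.004 and 0.004 m and y of vial in the frame of light_base between -0.136 and -0.106 m and x of vial in the frame of light_base between -0.015 and 0.015 m and height (world z) of vial between -0.004 and 0.004 m and x of dropper in the frame of light_base between 0.095 and 0.125 m and y of dropper in the frame of light_base between -0.015 and 0.015 m and height (world z) of dropper between -0.004 and 0.004 m and linear speed of each of contrast_plate, dish, jar, vial, dropper below 0.02 m/s); the robot touches nothing.
It fails at once if the dish is tipped by more than 0.35 rad, spilling grain (angle between dish's own z axis and vertical above 0.35 rad).
It fails at once if the dish is dropped: it falls free of the fingers from more than about 12 mm (contact force between dish and the fingers below 0.01 N and linear speed of dish above 0.5 m/s).
It fails at once if a bystander (forceps, counter, wash bottle or stack of dishes) is shifted by more than 15 mm (distance of any of wash_bottle, dish_stack, counter, forceps from where it was at the start of the episode above 0.015 m).
It also fails if it takes over 125 s, if anything falls off the work surface, if the arm or the gripper's body presses on something with over 40 N, if the wrist force passes 120 N, or if a joint passes its speed limit or range.

## Working session

There is one attempt and no reset: what is moved stays moved. The work goes in short steps, each a Python script; the robot and the scene stay as the last script left them, time stands still between calls to the robot, and variables do not carry over. Pictures are saved under pics/ and viewed, at most 14 in all, crops included, and the job is handed in when it is done.

```bash
mkdir -p pics; ls; python3 - <<'E'
from workcell import *
import cv2,numpy as np
for n in("scene","side"):
    c=camera(n); cv2.imwrite(f"pics/{n}0.png",c["image"]); np.savez(f"{n}0.npz",**c)
    print(n,c["fx"],c["fy"],c["cx"],c["cy"],np.round(c["cam_to_world"],3).tolist(),(c["range_z"]>0).mean(), [k for k in c])
s=read_state(); print(s["time"],s["tool_rot"],s["finger_gap"],grip_point_offset)
E
```

```text
pics
scene 446.9081226287135 446.9081226287135 279.3014844685879 210.58133534063415 [[-0.43, -0.652, 0.625, 1249.378], [0.903, -0.313, 0.295, 323.318], [0.004, 0.691, 0.723, 851.092], [0.0, 0.0, 0.0, 1.0]] 0.9960926870748299 ['image', 'range_z', 'fx', 'fy', 'cx', 'cy', 'cam_to_world']
side 488.1266203287908 488.1266203287908 274.7326956021221 206.3926308289928 [[0.693, 0.412, -0.592, -146.803], [-0.721, 0.372, -0.585, -665.949], [-0.021, 0.832, 0.554, 679.075], [0.0, 0.0, 0.0, 1.0]] 0.9960034013605442 ['image', 'range_z', 'fx', 'fy', 'cx', 'cy', 'cam_to_world']
0.1 [[ 9.39420289e-01  3.42767169e-01 -4.34407368e-04]
 [ 3.42767432e-01 -9.39419833e-01  9.29986362e-04]
 [-8.93221052e-05 -1.02254875e-03 -9.99999473e-01]] 85.0545131891146 -18.700000000000003
```

View pics/scene0.png

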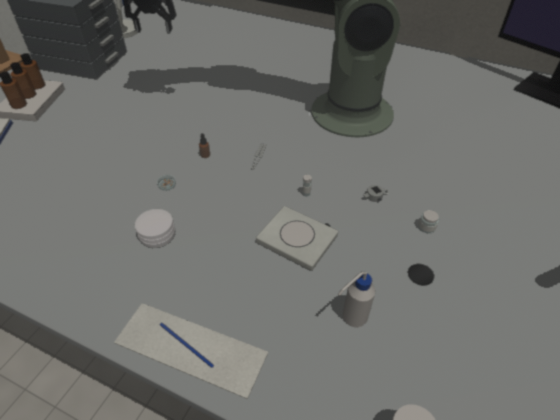

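View pics/side0.png

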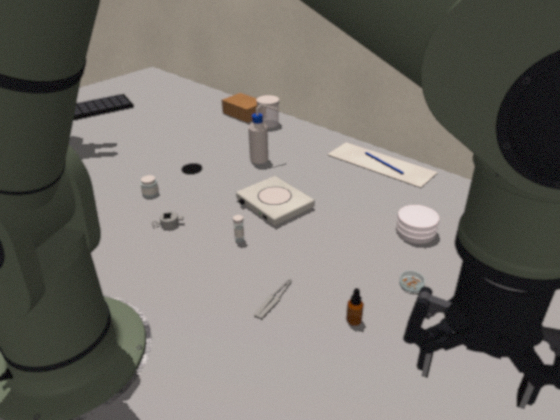

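The scene view shows the base window at about (297,235), the dish at (167,183), dropper at (204,146), vial at (307,185), jar at (430,221), plate at (421,274), counter at (376,192), forceps at (259,156), wash bottle at (360,300) and dish stack at (155,228). The side view agrees with this. Next I'll get rough positions.

```bash
cat > h.py <<'E'
from workcell import *
import cv2, numpy as np
def ray(c,u,v,z):
    "intersect pixel ray with world plane z"
    M=c["cam_to_world"]; d=M[:3,:3]@np.array([(u-c["cx"])/c["fx"],-(v-c["cy"])/c["fy"],-1.]); o=M[:3,3]
    return (o+d*(z-o[2])/d[2])
def deproj(c):
    v,u=np.mgrid[:420,:560]; Z=c["range_z"]; M=c["cam_to_world"]
    P=np.stack([(u-c["cx"])/c["fx"]*Z,-(v-c["cy"])/c["fy"]*Z,-Z],-1)
    return P@M[:3,:3].T+M[:3,3]
def R(yaw):
    "tool down; finger closing line (tool y) at angle yaw from world y"
    c,s=np.cos(yaw),np.sin(yaw)
    return np.array([[c,s,0],[s,-c,0],[0,0,-1.]])
def shot(n,f):
    c=camera(n); cv2.imwrite(f"pics/{f}.png",c["image"]); np.savez(f"{f}.npz",**c); return c
E
python3 - <<'E'
from h import *
np.set_printoptions(precision=1,suppress=True)
for n,L in (("scene",dict(base=(297,235,26),dish=(167,184,3),drop=(205,154,10),vial=(307,188,20),jar=(430,223,20),plate=(421,274,5),counter=(376,194,12),forc=(259,156,3),wash=(358,312,40),stack=(155,222,46))),
 ("side",dict(base=(275,196,26),dish=(412,283,5),drop=(355,314,15),vial=(239,232,30),jar=(149,188,20),plate=(192,169,5),counter=(168,221,12),forc=(273,300,3),wash=(258,150,60),stack=(418,219,46)))):
    c=np.load(n+"0.npz"); D=deproj(c)
    for k,(u,v,z) in L.items(): print(n,k,ray(c,u,v,z),D[v,u])
print(np.linalg.norm(camera("wrist")["cam_to_world"][:3,3]-read_state()["eef_pos"]))
c=camera("wrist"); s=read_state(); print(c["fx"], s["tool_rot"].T@(c["cam_to_world"][:3,3]-s["eef_pos"]) if hasattr(s["tool_rot"],"T") else 0, c["cam_to_world"][:3,:3])
E
```

```text
scene base [592.2  61.   26. ] [593.6  61.6  27.9]
scene dish [ 559.9 -347.4    3. ] [ 561.9 -345.5    5.5]
scene drop [ 409.3 -317.    10. ] [ 413.  -314.2   13.7]
scene vial [423.   15.8  20. ] [435.2  20.4  32.3]
scene jar [406.7 344.   20. ] [425.  343.5  38. ]
scene plate [559.7 360.4   5. ] [562.3 360.3   8.2]
scene counter [356.1 189.7  12. ] [369.3 191.6  24.5]
scene forc [ 340.7 -173.     3. ] [ 340.6 -173.1    2.9]
scene wash [739.8 263.7  40. ] [754.2 265.4  62.8]
scene stack [ 719.4 -260.3   46. ] [ 719.3 -260.5   45.8]
side base [584.6  55.4  26. ] [586.6  57.4  24.2]
side dish [ 557.7 -349.6    5. ] [ 559.8 -348.7    3. ]
side drop [ 404.1 -321.2   15. ] [ 390.2 -329.9   31.8]
side vial [418.6   7.2  30. ] [420.9  10.   27.3]
side jar [399.4 333.6  20. ] [392.9 321.6  27.9]
side plate [553.6 352.6   5. ] [556.1 356.3   2.6]
side counter [350.1 183.5  12. ] [341.  167.9  24.3]
side forc [ 336.6 -176.7    3. ] [ 334.3 -179.1    6.3]
side wash [686.4 217.5  60. ] [706.4 238.8  45.1]
side stack [ 706.6 -269.9   46. ] [ 707.7 -269.4   45.2]
181.367684834507
298.2679646760977 [  67.6   -1.7 -168.3] [[ 0.3  0.9  0.3]
 [-0.9  0.3  0.1]
 [-0.  -0.3  1. ]]
```

```bash
cat >> h.py <<'E'
CAM_T=np.array([67.6,0,-168.3]); 
def look(p,f,yaw=0.,tz=170):
    "hover so that the wrist camera's axis hits p"
    s=read_state(); c=camera("wrist"); T=np.array(s["tool_rot"]); o=T.T@(c["cam_to_world"][:3,3]-s["eef_pos"]); d=T.T@-c["cam_to_world"][:3,2]
    Rn=R(yaw); ow=Rn@o; dw=Rn@d; k=(p[2]-tz-ow[2])/dw[2]
    t=np.array([*(np.array(p[:2])-ow[:2]-k*dw[:2]),tz]); movep(t,Rn); wait(.2); return shot("wrist",f)
E
python3 - <<'E'
from h import *
P=dict(w_drop=(407,-319,10),w_dish=(559,-348,10),w_vial=(421,10,10),w_base=(588,58,26),w_jar=(404,340,10),w_plate=(557,356,5))
for k,p in P.items():
    for tz,yaw in((170,0),(170,np.arctan2(p[1],p[0])),(120,0)):
        try: look(p,k,yaw,tz); break
        except PlanningError as e: print(k,tz,yaw,e)
print(read_state()["time"],read_state()["qpos"])
ims=[cv2.imread(f"pics/{k}.png") for k in P]
m=np.vstack([np.hstack(ims[:3]),np.hstack(ims[3:])]); cv2.imwrite("pics/mont.png",cv2.resize(m,(800,400),interpolation=cv2.INTER_AREA))
E
```

```text
8.0417 [-0.54714728  0.64829555 -0.14029234  1.46540549  0.09826397  1.0344109
 -2.27956202]
```

View pics/mont.png

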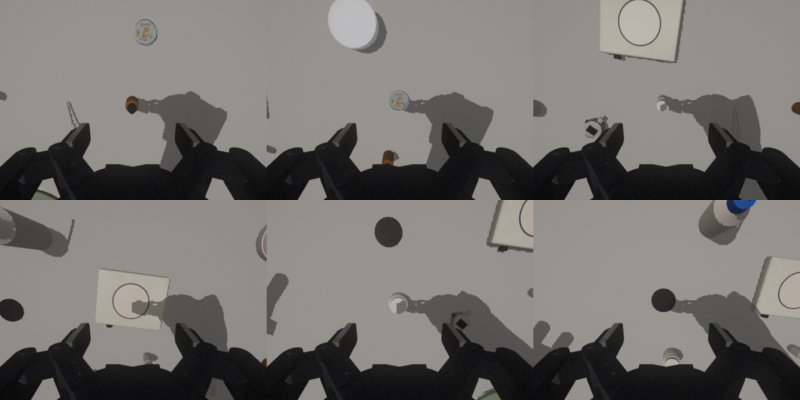

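The montage gives all six wrist views, each with its object near the centre: dropper at (132,104), dish at (399,100), vial at (662,103), base window at (131,300), jar at (398,303) and plate at (663,300). In these views, up is +x and right is -y. I'll measure from range and masks next.

```bash
cat > m.py <<'E'
from h import *
np.set_printoptions(precision=1,suppress=True)
def circ(D,g,zlo,zhi,r=40,mask=None):
    m=(np.hypot(D[...,0]-g[0],D[...,1]-g[1])<r)&(D[...,2]>zlo)&(D[...,2]<zhi)
    if mask is not None: m&=mask
    q=D[m]; 
    if len(q)<5: return len(q)
    (x,y),rr=cv2.minEnclosingCircle(q[:,:2].astype(np.float32)); return len(q),round(x,1),round(y,1),round(2*rr,1),np.median(q[:,2])
E
python3 - <<'E'
from m import *
L={k:np.load(k+".npz") for k in("w_drop","w_dish","w_vial","w_base","w_jar","w_plate")}
D={k:deproj(c) for k,c in L.items()}
for k in D: print(k,"bench z",np.median(D[k][100:160,60:200,2]), np.median(D[k][5:60,400:540,2]))
for k in("w_base","w_vial"):
    d=D[k]; m=((d[...,2]>20)&(d[...,2]<32)&(np.hypot(d[...,0]-588,d[...,1]-58)<125)).astype(np.uint8)
    n,l,st,_=cv2.connectedComponentsWithStats(m); i=1+st[1:,4].argmax(); q=d[l==i][:,:2].astype(np.float32)
    print(k,"rect",cv2.minAreaRect(q),"z",np.median(d[l==i][:,2]))
    # window rim: dark ellipse inside
    g=cv2.cvtColor(L[k]["image"],cv2.COLOR_BGR2GRAY); e=((g<70)&(cv2.erode((l==i).astype(np.uint8),np.ones((15,15)))>0)&(np.hypot(d[...,0]-588,d[...,1]-58)<60))
    print(circ(d,(588,58),15,40,60,e))
for k,g,lo,hi in(("w_drop",(407,-319),68,90),("w_drop",(407,-319),8,45),("w_dish",(559,-348),9,25),("w_dish",(559,-348),4,25),("w_vial",(421,10),54,75),("w_vial",(421,10),8,50),("w_jar",(404,340),40,55),("w_jar",(404,340),8,35),("w_plate",(557,356),3,12)):
    print(k,lo,circ(D[k],g,lo,hi))
for k in("w_plate","w_jar"):
    c=L[k]; g=cv2.cvtColor(c["image"],cv2.COLOR_BGR2GRAY); m=((g<70)&(np.hypot(D[k][...,0]-557,D[k][...,1]-356)<60)).astype(np.uint8)
    n,l,st,ce=cv2.connectedComponentsWithStats(m); i=1+st[1:,4].argmax(); v,u=np.nonzero(l==i)
    pts=np.array([ray(c,a,b,5)[:2] for a,b in zip(u,v)],np.float32); print(k,"plate",cv2.minEnclosingCircle(pts),pts.mean(0))
E
```

```text
w_drop bench z -0.3767718295366933 -0.8578486349756531
w_dish bench z -0.35493452896045596 -0.8745870141182479
w_vial bench z -0.2325689081831399 -0.878701197899602
w_base bench z -0.3505217444463824 -0.8894911513961858
w_jar bench z -0.3791419291205784 0.18355882754258346
w_plate bench z -0.39725084890909557 -0.3436229553089447
w_base rect ((582.333984375, 61.90654754638672), (160.16598510742188, 138.53564453125), 82.48531341552734) z 25.628751413992404
3
w_vial rect ((573.7557983398438, 61.42961883544922), (166.7496795654297, 115.32808685302734), 86.8871841430664) z 25.548174090665952
0
w_drop 68 (145, 402.8, -318.9, 12.9, np.float64(75.84618280930891))
w_drop 8 (377, 402.9, -319.0, 29.8, np.float64(40.66645858012345))
w_dish 9 (336, 559.2, -346.3, 49.7, np.float64(14.964348137840943))
w_dish 4 (692, 559.2, -346.3, 49.8, np.float64(8.22843020323839))
w_vial 54 (435, 425.9, 18.1, 22.9, np.float64(61.482000334639395))
w_vial 8 (183, 428.7, 18.0, 21.2, np.float64(32.607431089602755))
w_jar 40 (960, 403.8, 341.6, 36.9, np.float64(44.53377813438877))
w_jar 8 (297, 404.4, 341.5, 43.9, np.float64(26.854609751078044))
w_plate 3 (1960, 557.7, 362.3, 59.6, np.float64(4.554248700873444))
w_plate plate ((322.9454650878906, 355.8020935058594), 252.11961364746094) [339.5 354.8]
w_jar plate ((556.462890625, 361.7830505371094), 29.50881576538086) [557. 362.]
```

```bash
python3 - <<'E'
from m import *
for k in("w_base","w_vial"):
    c=np.load(k+".npz"); d=deproj(c); m=((d[...,2]>20)&(d[...,2]<32)&(np.hypot(d[...,0]-588,d[...,1]-58)<125)).astype(np.uint8)
    m=cv2.morphologyEx(m,cv2.MORPH_OPEN,np.ones((31,31),np.uint8)); q=d[m>0][:,:2].astype(np.float32); print(cv2.minAreaRect(q))
    g=cv2.cvtColor(c["image"],cv2.COLOR_BGR2GRAY).astype(int); bl=cv2.medianBlur(g.astype(np.uint8),15).astype(int)
    v,u=np.nonzero((g<bl-25)&(cv2.erode(m,np.ones((9,9)))>0))
    p=np.array([ray(c,a,b,26)[:2] for a,b in zip(u,v)],np.float32)
    r=np.hypot(*(p-[586.5,61.3]).T); p=p[(r>30)&(r<46)]; A=np.c_[2*p,np.ones(len(p))]; s=np.linalg.lstsq(A,(p**2).sum(1),rcond=None)[0]; print(len(p),s[:2],np.sqrt(s[2]+s[:2]@s[:2]))
E
```

```text
((582.0484619140625, 49.41979217529297), (113.05424499511719, 122.64571380615234), 82.17633819580078)
166 [584.9  61.7] 40.63740575905176
((597.92724609375, 51.05283737182617), (123.11592864990234, 56.64499282836914), 89.80437469482422)
232 [585.7  61.4] 41.52750736370924
```

```bash
cat >> h.py <<'E'
B=np.array([586.,61.4]); YB=np.radians(-7.5)
def bxy(x,y):
    c,s=np.cos(YB),np.sin(YB); return B+[c*x-s*y,s*x+c*y]
def st(t):
    s=read_state(); print(t,"t",round(s["time"],1),"tcp",np.round(s["eef_pos"],1),"gap",round(s["finger_gap"],1),"pad",np.round(s["gripper_force"],1),"ft",np.round(s["ft_force"],1))
def pick(xy,z,yaw,up=110,sp=100):
    movep([*xy,up],R(yaw)); print("guard",movel([*xy,z],max_speed=sp,guard=15)); clamp(); wait(.2); st("gripped"); movel([*xy,up],max_speed=100); st("lifted")
def place(xy,z,yaw,up=110,over=10,guard=6):
    movep([*xy,up],R(yaw)); movel([*xy,z+over],max_speed=80); print("guard",movel([*xy,z-3],max_speed=20,guard=guard)); st("down")
    open_gripper(); wait(.2); movel([*xy,up],max_speed=120); st("off")
E
python3 - <<'E'
from h import *
open_gripper()
pick((557.3,362),-3.5,0.)
c=shot("side","s_plate"); cv2.imwrite("pics/sc1.png",cv2.resize(c["image"][100:300,120:380],(780,600)))
E
```

```text
guard False
gripped t 10.9 tcp [557.3 362.   -3.5] gap -0.1 pad 0.0 ft [-0.4 -0.5  0.7]
lifted t 12.2 tcp [557.  361.8 109.3] gap 0.1 pad 0.0 ft [-1.1 -0.7  0.4]
```

View pics/sc1.png

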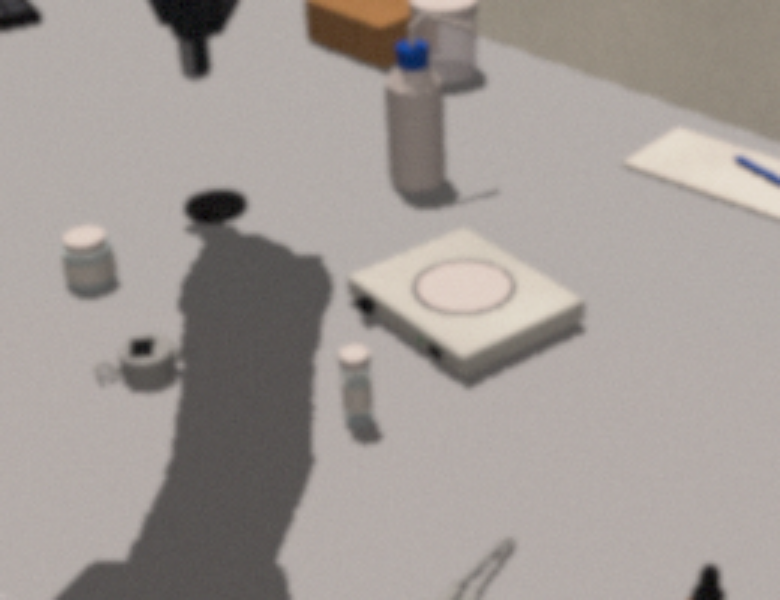

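The fingers closed empty. The plate is still flat at crop (216,207) and the fingertips are clear above it. I'll find the true tip height by touching the bench, shut and then open.

```bash
python3 - <<'E'
from h import *
D=deproj(np.load("s_plate.npz"))
p=(500,280); movep([*p,60],R(0)); clamp()
movel([*p,10]); print(movel([*p,-20],max_speed=25,guard=8)); st("shut")
movel([*p,20]); open_gripper(); print(movel([*p,-25],max_speed=25,guard=8)); st("open"); movel([*p,60])
look((557,362,5),"w_plate2")
from m import circ
print(circ(deproj(np.load("w_plate2.npz")),(557,362),3,12)); st("")
E
```

```text
False
shut t 14.8 tcp [500.1 280.1 -19.9] gap -0.3 pad 0.0 ft [ 0.   0.2 -1. ]
False
open t 17.9 tcp [500.1 280.  -24.9] gap 85.1 pad 0.0 ft [-0.4  0.2 -0.2]
(1954, 557.5, 362.3, 60.0, np.float64(4.545818673654679))
 t 19.6 tcp [582.  359.2 169.2] gap 85.3 pad 0.0 ft [ 0.2 -0.3  0.8]
```

```bash
python3 - <<'E'
from h import *
p=(480,200); movep([*p,60],R(0)); movel([*p,0],guard=8); clamp(); st("")
a=shot("side","s_a")["image"]; b=shot("scene","sc_a")
from h import *
c=np.load("s_a.npz"); c2=np.load("sc_a.npz")
def px(c,P):
    M=np.linalg.inv(c["cam_to_world"]); q=M@np.array([*P,1]); return q[0]/-q[2]*c["fx"]+c["cx"],-q[1]/-q[2]*c["fy"]+c["cy"]
out=[]
for k in(c,c2):
    u,v=px(k,read_state()["eef_pos"]); im=k["image"].copy(); print(u,v)
    x,y=int(u)-50,int(v)-60; out.append(cv2.resize(im[y:y+100,x:x+100],(400,400),interpolation=cv2.INTER_CUBIC))
o=np.hstack(out); 
for i in(0,400): cv2.drawMarker(o,(i+202,242),(0,0,255),0,12)
cv2.imwrite("pics/tip.png",o)
E
```

```text
t 21.8 tcp [480. 200.  -0.] gap -0.0 pad 0.0 ft [0.1 0.5 0.2]
206.43146929304308 200.6098292926319
364.75955451659087 229.37959765850087
```

View pics/tip.png

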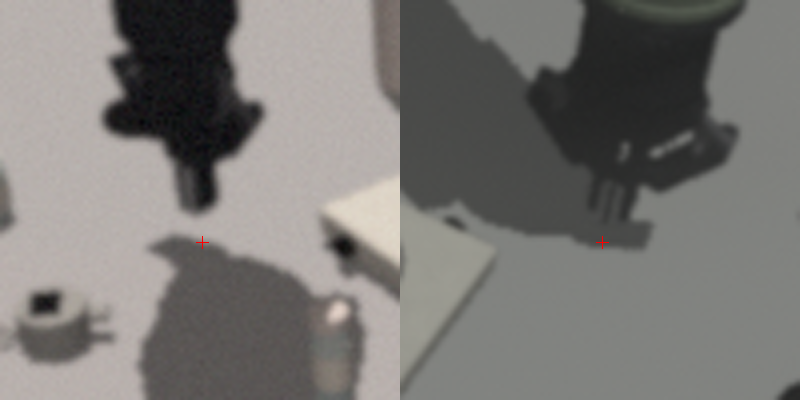

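At TCP z=0 the shut fingertips sit well above the red marker. They are at (196,212) against the marker at (202,242) in the side crop, so the real fingers end short of the reported TCP. I'll measure the gap by touch and check the lateral offset by triangulation.

```bash
python3 - <<'E'
from h import *
a=np.load("s_a.npz"); b=np.load("sc_a.npz")
def line(c,u,v):
    p=ray(c,u,v,0); o=c["cam_to_world"][:3,3]; d=p-o; return o,d/np.linalg.norm(d)
o1,d1=line(a,206.43-1.5,200.6-7.5); o2,d2=line(b,364.76+2.5,229.4-5.5)
A=sum(np.eye(3)-np.outer(d,d) for d in(d1,d2)); r=sum((np.eye(3)-np.outer(d,d))@o for o,d in((o1,d1),(o2,d2))); print("tip",np.linalg.solve(A,r))
movel([480,200,-15]); print(movel([480,200,-60],max_speed=20,guard=8)); st("shut touch")
movel([480,200,0]); open_gripper(); movel([480,200,-15]); print(movel([480,200,-60],max_speed=20,guard=8)); st("open touch"); movel([480,200,60])
E
```

```text
tip [479.81918766 202.91154121  21.7562984 ]
True
shut touch t 23.1 tcp [480.  200.  -26.1] gap -0.2 pad 6.4 ft [-1.7 -1.3 12.4]
True
open touch t 25.7 tcp [480.  200.  -39.4] gap 85.6 pad 7.0 ft [-2.9 -0.6 14.3]
```

The real fingertips are 25.7 mm short of the reported TCP, both shut and open, and laterally they are on target. I'll apply that offset to every z and retry the plate.

```bash
cat >> h.py <<'E'
DZ=-25.7  # real shut fingertip is 25.7 above the reported TCP
_movep,_movel=movep,movel
def movep(p,o): return _movep([p[0],p[1],p[2]+DZ],o)
def movel(p,**k): return _movel([p[0],p[1],p[2]+DZ],**k)
E
sed -i 's/movep(t,Rn); wait/_movep(t,Rn); wait/' h.py
python3 - <<'E'
from h import *
pick((557.4,362.2),-3.5,0.)
E
```

```text
guard False
gripped t 29.2 tcp [557.7 362.4 -27.9] gap 56.0 pad 59.8 ft [-5.1 -4.  17.7]
lifted t 30.5 tcp [557.1 362.   83.5] gap 55.7 pad 63.4 ft [ 0.6 -0.5 -0.9]
```

```bash
python3 - <<'E'
from h import *
a=shot("side","s_b")["image"]; b=shot("scene","sc_b")["image"]; c=shot("wrist","w_b")["image"]
cv2.imwrite("pics/g.png",np.hstack([cv2.resize(a[70:190,130:250],(400,400)),cv2.resize(b[200:320,360:480],(400,400))]))
cv2.imwrite("pics/gw.png",c[150:420])
E
```

```text
(no output)
```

View pics/g.png

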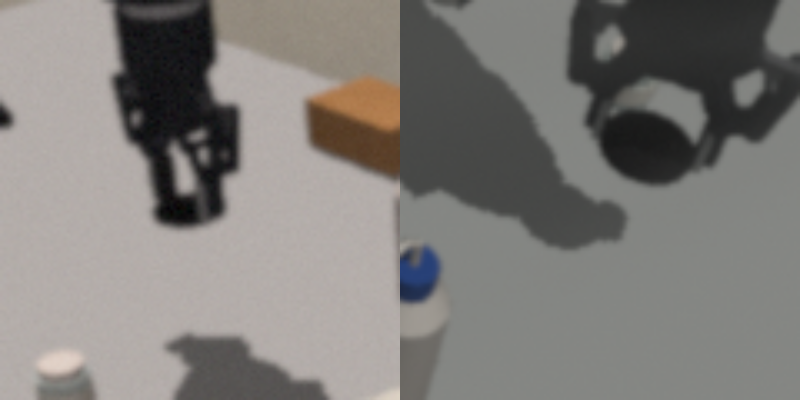

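View pics/gw.png

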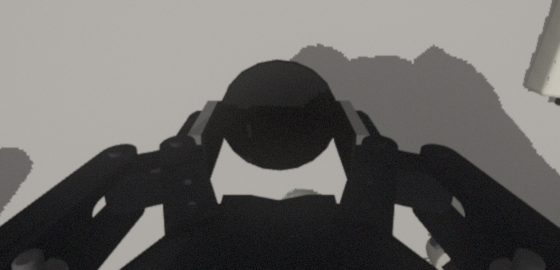

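The plate is held between both pads, centred near (278,115) in the wrist crop, and it may be tilted. I'll fit its plane and centre from range.

```bash
python3 - <<'E'
from m import *
c=np.load("w_b.npz"); D=deproj(c); v,u=np.mgrid[:420,:560]
m=(np.hypot(u-278,v-265)<45); q=D[m]; ce=np.median(q,0)
A=np.c_[q[:,:2]-ce[:2],np.ones(len(q))]; s=np.linalg.lstsq(A,q[:,2],rcond=None)[0]; print("slopes",s[:2]*1000,"mrad z",s[2])
res=np.abs(D[...,2]-((D[...,:2]-ce[:2])@s[:2]+s[2])); w=(res<2.5)&(np.hypot(u-278,v-265)<75)
for lim in(205,): 
    q=D[w&(v>195)]; print(cv2.minEnclosingCircle(q[:,:2].astype(np.float32)), q.min(0),q.max(0),ce)
st("")
E
```

```text
slopes [224.7  -1.3] mrad z 116.33486650846986
((564.5576782226562, 363.89532470703125), 34.56781768798828) [539.6 329.5 113.7] [573.3 398.3 120.7] [559.1 364.  115.7]
 t 30.6 tcp [557.2 362.1  83.8] gap 55.6 pad 63.4 ft [ 0.7  0.8 -0.7]
```

```bash
python3 - <<'E'
from m import *
from h import *
place(B-[2,2],23,YB,over=14)
look((586,61,26),"w_c",0.)
c=np.load("w_c.npz"); D=deproj(c); print(circ(D,(586,61),28.5,36,40))
g=cv2.cvtColor(c["image"],cv2.COLOR_BGR2GRAY); m=(g<60)&(np.hypot(D[...,0]-586,D[...,1]-61)<45)&(D[...,2]>20); print(circ(D,(586,61),20,45,45,m))
q=D[m]; ce=q.mean(0); print(ce,np.linalg.lstsq(np.c_[q[:,:2]-ce[:2],np.ones(len(q))],q[:,2],rcond=None)[0])
st("")
E
```

```text
guard True
down t 33.5 tcp [583.9  59.4  -1.7] gap 55.6 pad 65.2 ft [-1.4 -0.7  9.1]
off t 35.0 tcp [583.6  59.4  83.7] gap 85.2 pad 0.0 ft [ 0.2 -0.   0.3]
(2332, 583.9, 61.0, 59.8, np.float64(30.57421293242487))
(2208, 582.8, 54.8, 69.8, np.float64(30.571359950760893))
[615.5  61.1 258.4] [  5.2   0.  258.4]
 t 35.7 tcp [605.2  58.9 168.9] gap 85.5 pad 0.0 ft [-0.1 -0.2 -0.4]
```

```bash
python3 - <<'E'
from m import *
from h import *
xy=(559.2,-347); z=0.5
movep([*xy,110],R(0)); print(movel([*xy,z],max_speed=100,guard=15)); clamp(); wait(.3); st("gripped")
movel([*xy,z+20],max_speed=25); wait(.2); st("lift"); shot("wrist","w_d"); cv2.imwrite("pics/d.png",np.vstack([cv2.imread("pics/w_d.png")[200:420],np.zeros((8,560,3),np.uint8),cv2.resize(camera("side")["image"][220:360,330:530],(560,372))]))
E
```

```text
False
gripped t 39.2 tcp [ 559.5 -347.2  -24.2] gap 47.7 pad 59.7 ft [-4.9  2.6 14. ]
lift t 40.4 tcp [ 559.1 -347.    -5.4] gap 47.5 pad 61.6 ft [ 0.7 -0.   0.2]
```

View pics/d.png

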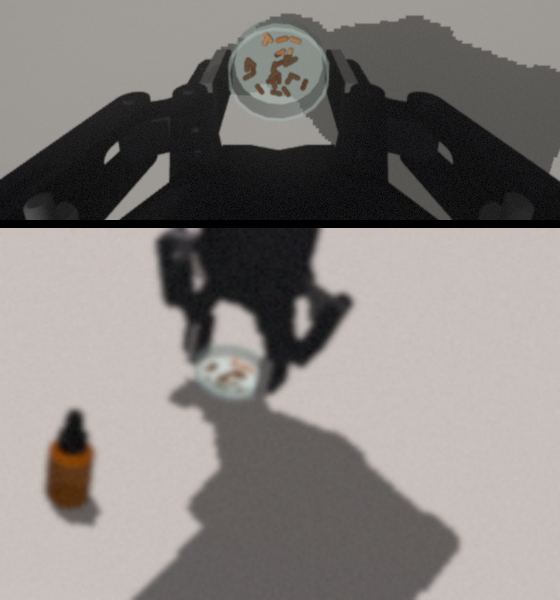

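The dish is held level between the pads, with its centre at wrist (279,272) and the grain undisturbed. Now I'll set it on the plate.

```bash
python3 - <<'E'
from m import *
from h import *
D=deproj(np.load("w_d.npz")); print("held",circ(D,(559,-347),28,42,30), ray(np.load("w_d.npz"),279,272,30))
s=read_state()["eef_pos"]; movel([s[0],s[1],90],max_speed=100)
place((583.9,59.5),32.5,YB,over=10,guard=4)
look((584,61,35),"w_e",0.)
D=deproj(np.load("w_e.npz")); print("dish",circ(D,(584,61),42,55,40)); print("plate",circ(D,(584,61),28.5,36,40)); st("")
cv2.imwrite("pics/e.png",cv2.imread("pics/w_e.png")[100:420])
E
```

```text
held (2714, 561.6, -347.0, 58.3, np.float64(33.70584889400868)) [ 558.7 -345.4   30. ]
guard True
down t 44.4 tcp [583.9  59.5   6.8] gap 47.8 pad 62.5 ft [-1.1  0.6  8.9]
off t 45.8 tcp [583.5  59.5  83.7] gap 85.5 pad 0.0 ft [-0.4 -0.5 -0.6]
dish (373, 583.9, 61.3, 49.9, np.float64(46.10211309247143))
plate (1661, 582.0, 63.4, 65.3, np.float64(33.28623346694093))
 t 46.6 tcp [600.7  59.  168.9] gap 85.3 pad 0.0 ft [-0.4  0.6  0.5]
```

View pics/e.png

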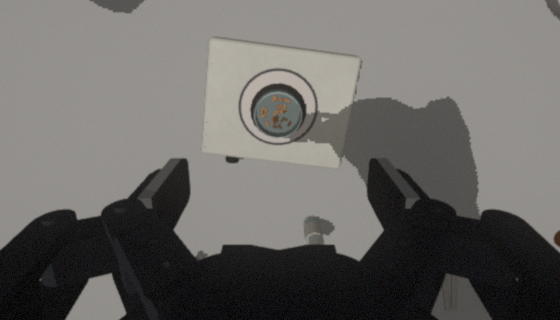

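```bash
cat >> h.py <<'E'
def place2(xy,z,yaws,**k):
    for y in yaws:
        try: return place(xy,z,y,**k)
        except PlanningError as e: print("yaw",y,e)
E
python3 - <<'E'
from h import *
h=np.pi/2
pick((403.9,341),6,0.,up=130); place2(bxy(0,132),6,(YB-h,YB+h),up=130)
pick((426,17.5),18,0.,up=130); place2(bxy(0,-121),18,(YB+h,YB-h),up=130)
E
```

```text
guard False
gripped t 50.0 tcp [404.  341.1 -19.2] gap 42.8 pad 59.5 ft [-2.2 -2.5 11.5]
lifted t 51.4 tcp [403.7 340.8 103.8] gap 42.5 pad 60.8 ft [-1.1  0.4 -0.8]
guard True
down t 57.2 tcp [603.2 192.2 -19.1] gap 42.5 pad 61.8 ft [-0.9 -1.4 10.2]
off t 59.1 tcp [602.9 192.  103.5] gap 85.4 pad 0.0 ft [-0.6  0.1  0.3]
guard False
gripped t 63.9 tcp [426.   17.5  -7.6] gap 20.8 pad 58.4 ft [-0.8 -0.5  6. ]
lifted t 65.2 tcp [425.8  17.5 103.9] gap 20.5 pad 58.5 ft [-0.1 -0.4 -0.6]
guard True
down t 68.2 tcp [570.2 -58.5  -7.7] gap 20.8 pad 59.3 ft [-1.2  1.  10.1]
off t 70.1 tcp [569.8 -58.5 103.7] gap 85.0 pad 0.0 ft [ 0.5  0.1 -0.7]
```

```bash
python3 - <<'E'
from h import *
pick((402.8,-319.5),14,0.,up=150,sp=60); place2(bxy(110,0),14,(YB,YB+np.pi),up=150)
st("")
E
```

```text
guard False
gripped t 74.5 tcp [ 402.8 -319.5  -11.4] gap 28.5 pad 58.6 ft [-1.   2.1  7.9]
lifted t 76.0 tcp [ 402.6 -319.4  123.9] gap 28.6 pad 59.1 ft [-0.3  1.  -0.7]
guard True
down t 80.0 tcp [695.   47.1 -11.4] gap 28.6 pad 59.9 ft [-1.9  0.6  9.6]
off t 82.0 tcp [694.7  47.1 123.5] gap 85.4 pad 0.0 ft [-0.2  0.1  0.8]
 t 82.0 tcp [694.7  47.1 123.5] gap 85.4 pad 0.0 ft [-0.2  0.1  0.8]
```

```bash
python3 - <<'E'
from m import *
look((600,61,26),"w_f",0.,tz=230)
c=np.load("w_f.npz"); D=deproj(c)
def rel(p): d=np.array(p)-B; a,s=np.cos(YB),np.sin(YB); return np.array([a*d[0]+s*d[1],-s*d[0]+a*d[1]])
for n,g,lo,hi in(("jar",bxy(0,132),40,55),("vial",bxy(0,-121),54,75),("drop",bxy(110,0),68,90),("dish",B,42,55)):
    r=circ(D,g,lo,hi); print(n,r,rel(r[1:3]) if not isinstance(r,int) else "")
cv2.imwrite("pics/f.png",c["image"]); st("")
E
```

```text
jar (691, 603.3, 193.5, 37.3, np.float64(44.592926210696476)) [ -0.1 133.2]
vial (304, 570.4, -56.6, 23.1, np.float64(61.28065844311661)) [  -0.1 -119. ]
drop (116, 694.8, 48.8, 12.5, np.float64(76.11441264093284)) [109.5   1.7]
dish (260, 584.0, 61.6, 49.8, np.float64(46.200514215798506)) [-2.  -0.1]
 t 82.9 tcp [636.4  58.7 229.1] gap 85.4 pad 0.0 ft [ 0.  -0.3 -0.2]
```

View pics/f.png

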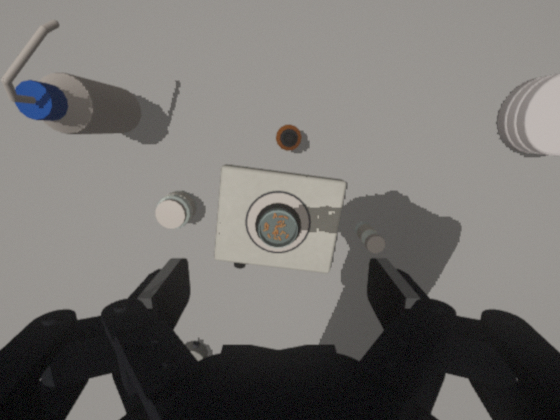

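Everything is in place: dish and plate at (279,224) inside the window, jar at (174,212), vial at (373,240), dropper at (289,137). All measure within 3 mm of target.

```bash
python3 -c "
from workcell import *
print(finish_job())"
```

```text
the job is handed in; nothing more can be done
None
```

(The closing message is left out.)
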